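# Clamp a glued plaster model with the ratchet bench clamp

### The arm

A 6-joint arm with a two-finger parallel gripper is mounted at the origin on a cart in front of the work surface, level with it; the furniture and walls round the work are solid. World frame = base frame: x ahead of the robot, y to its left, z up, the work surface at z = 0. Lengths are in mm, angles in degrees, forces in N, time in s.
With the tool pointing down it reaches from about 300 to 850 mm from the base axis. Payload 4.2 kg.
Tool frame: the origin (TCP) lies midway between the tips of the shut fingers; the grasp point (between the pads) lies 19 mm behind it; z points along the fingers, y is the line along which they close (so a half turn about z gives the same grasp; the last joint's range is limited). The gripper opens to 91 mm and grips with 3 to 60 N. Pads are 32 mm wide; open, the fingers measure 118 mm over their backs; the gripper's body (76 mm by 178 mm) begins 60 mm behind the grasp point.
Start: joints at [71.276, 18.312, 89.639, -0, 72.044, -1.146], TCP at [173.658, 548.166, 213.976] pointing down, gripper open.
Joint ranges: [-177.97, 177.97], [-48.28, 115.42], [12.27, 149.76], [-77.06, 257.06], [2.81, 150.46], [-146.56, 146.56]. Speed limits (degrees/s): [147.25, 147.25, 180, 180, 180, 180].

### API

Orientations are given as [roll, pitch, yaw] about the fixed x, y, z axes, in that order (R = Rz(yaw) Ry(pitch) Rx(roll)).
In Python, from workcell import env gives the robot as it stands.
- The arm moves only by the shell command python3 drive.py 'ROWS' [OPENING] [FORCE]. ROWS is rows parted by semicolons, their numbers by spaces, 1 to 8 of them, each of 6 numbers: dx, dy, dz in mm, then a rotation vector rx, ry, rz in degrees; each row shifts and turns the commanded pose from where the row before left it, along the tool's axes as they then stand; what a row does not reach is not made up. A row lasts 1/10 s, in which the tool goes at most 50 mm and 8.59 degrees, less where a joint would pass 70% of its speed; a pose out of reach is approached as far as the arm can. OPENING is the finger opening in mm, set as the command begins (- or left out keeps the last). The fingers move at their own pace and stop on an object; FORCE is the grip in N (left out, the last holds). Time passes only in rows, so rows that do not move let the fingers close. It prints the time, the measured TCP pose, the force, the opening and the grip force at its end.
- env.state(): the state, without advancing time (a new reading comes with each control period).
- env.grab_frame(name): name is "scene" or "top" or "wrist"; returns the picture (400x640x3 uint8, blue, green, red); there is no depth.
- env.camera_model(name): a dict with "fx", "fy", "cx", "cy" (pixels), "D" ([k1, k2, p1, p2, k3] as OpenCV has them; the pictures are not rectified), "T" (4x4, takes a point from camera to world coordinates). Camera axes: x right, y up, looking along -z (the intrinsics and any distortion apply to the point x, -y, -z); pixel columns grow to the right and rows downward; lengths in mm; the calibration is good to about 2 mm. A picture is of the moment at which its call begins: read the wrist's pose just before it. camera_model takes no time and is no camera call; for the wrist camera it gives the pose at the moment of the call.
- env.job_done(): hands the job in; it is judged then, once.
The state is a dict: "time_s": time; "qpos": joint angles; "qvel": joint speeds; "effort": joint torques, N m; "ee_pos": TCP position; "ee_rot": TCP orientation; "force": force on the tool from outside, world axes, zero at the start; "torque": the same for the moment, N m; "gripper_width": finger opening in mm; "gripper_force": force on a finger pad.
Only numpy, scipy, OpenCV 4.12 (cv2) and the standard library are available. Lean on these libraries where they do the work, as an engineer would, in place of code of your own. Each camera call takes 0.05 s, during which the arm holds its last target. There are 200 camera calls.

### The job

The cracked base of the white plaster model in the bench clamp has just been glued: stand the L-section steel straightedge on the clamp's bed, tall face flush against the model's flat heel, foot towards the trigger, about centred, and let go of it. Then pump the ratchet trigger, never pushing the jaw itself, until the sprung pressure plate bears on the straightedge with its springs about half pressed in; pressed right in, it crushes the plaster. Leave the tube, marker and spare model alone, and finish still holding the trigger squeezed so the model stays gripped.

Things in the scene. Friction and masses are not known exactly. Their poses are not given: they have to be found in the camera images.
- clamp: bench clamp fixed to the worktop: bed 340 x 100 mm, top 10 mm high, carrying in a row along its x axis a grey housing with upright grip and trigger, a sliding steel bar with the moving jaw, free bed, a fixed V jaw. Origin under the bed's middle, x from trigger end to V jaw (to the robot's left, within 15 degrees), z up. The bar (36 mm high) sticks out up to 41 mm beyond the bed at the -x end
- squeeze_point (a point): where to take hold, 123 mm above the worktop; axes as the clamp's. Back of the fixed upright grip (15 mm thick, 22 wide, top 152 mm high): 12.5 mm behind it (-x). Front of the trigger: 35 mm ahead (+x) released, 11.5 mm ahead fully squeezed. Fingers pointing down, closing along x, centred here, pump by opening (78 mm or more) and closing (24 mm) alone
- trigger_front (a point): point on the trigger's front face at gripping height: 35 mm ahead of squeeze_point (clamp's x) released, 11.5 mm fully squeezed
- clamp_bar: sliding bar with the moving aluminium jaw (54 mm wide, 17 to 47 mm above the worktop) and the pressure plate ahead of it; slides 74 mm at most along the clamp's x. Not to be pushed by hand
- plate_front (a point): centre of the pressure plate's rubber front face (48 mm wide, 18 to 45 mm above the worktop); axes as the clamp's. It starts some 35 to 55 mm short of the straightedge's place
- bed_seat (a point): fixed point on the bed's top, on the clamp's axis, where the model's heel stands (within 2 mm) once the model is pressed into the fixed V jaw (rubber lined, 20 mm high) at the bed's +x end; axes as the clamp's
- study_model: loose white plaster dental model, dark crack line across the back of its base, 54 x 66 x 32 mm, 0.11 kg, on the bed with its front to the V jaw and up to 7 mm short of it. Origin: centre of underside; x points out of the flat heel, towards the trigger (against the clamp's x). Base 16 mm high; teeth start 18 mm in from the heel, 32 mm high
- model_heel (a point): middle of the model's flat heel face, 26 mm from the model's origin along its x, 14 mm above the bed; axes as the model's
- straightedge: loose L-section steel straightedge, 0.2 kg, standing on its foot right of the clamp: tall leg 8 mm thick, 46 high, 100 long (along its y); foot 16 mm wide, 5 thick, behind the leg (-x). Origin: underside, middle of the leg; x points out of the flat tall face, 4 mm from the origin. Take it from above across the leg, fingertips 20 mm or more above its underside, to clear the model's base
- edge_face (a point): point on the straightedge's flat tall face, at mid-length, 14 mm above its underside; axes as the straightedge's
- cement_tube: bystander: tube of cement, 146 mm long, lying behind and right of the clamp
- spare_model: bystander: another plaster model, yellowish, on the worktop at the far right; not to be used
- marker: bystander: marker pen, 135 mm long, lying at the right front
- trigger: black trigger lever, the part to squeeze: 19 mm wide, 8 thick, top 152 mm high; origin at its pivot, 56 mm below gripping height. Swings 0.42 rad, a spring returns it (4 to 7 N). A squeeze drives the bar 10 mm to the V jaw by a pawl on a 3 mm rack: 1 mm per 2.2 mm at the trigger, up to 3 mm lost until the pawl catches. On release a second pawl holds the bar; it may slip back 3 mm
- pressure_plate: rubber-faced plate ahead of the moving jaw on two pins with coil springs; it can be pressed back 14 mm towards the jaw: 2 N at first, 1.2 N more per mm (10 N half way, 19 N right in). Its origin is on no visible point: use point plate_front
- jaw_front (a point): centre of the moving jaw's front face; axes as the clamp's. Along the clamp's x, plate_front is 20 mm ahead of it with the springs free, 13 mm half pressed in, 6 mm right in; 9.5 to 16.5 mm counts as about half

How it is judged (in metres and radians):
On the way, in this order (a step that is already met when the one before it is completed fails the run):
1. the straightedge stands on the bed flush against the model's heel, centred, let go, before the pressure plate touches it (x of edge_face in the frame of model_heel between -0.004 and 0.004 m and y of edge_face in the frame of model_heel between -0.018 and 0.018 m and angle between the x axis of straightedge and the x axis of study_model, either way round below 0.08 rad and angle between straightedge's own z axis and vertical below 0.07 rad and z of straightedge in the frame of bed_seat between -0.003 and 0.003 m and contact force between the fingers and straightedge below 0.3 N and contact force between pressure_plate and straightedge below 0.5 N), for 0.2 s.
2. the trigger is squeezed and the pressure plate has come to bear on the straightedge (contact force between pressure_plate and straightedge above 2 N and contact force between the fingers and trigger above 2 N), for 0.1 s.
At the end, for the whole second after the job is handed in: Fingers hold the trigger squeezed (over 3 N, front 3 mm or more off rest); plate pressed in 3.5 to 10.5 mm, 4 N on straightedge and model; model upright, in the V jaw within 4 mm; straightedge let go, upright on the bed, flush within 3 mm and 0.06 rad, centred within 18 mm (x of edge_face in the frame of model_heel between -0.004 and 0.003 m and y of edge_face in the frame of model_heel between -0.018 and 0.018 m and angle between the x axis of straightedge and the x axis of study_model, either way round below 0.06 rad and angle between straightedge's own z axis and vertical below 0.07 rad and z of straightedge in the frame of bed_seat between -0.003 and 0.003 m and contact force between the fingers and straightedge below 0.3 N and x of plate_front in the frame of jaw_front between 0.0095 and 0.0165 m and contact force between pressure_plate and straightedge above 4 N and contact force between straightedge and study_model above 4 N and x of model_heel in the frame of bed_seat between -0.004 and 0.004 m and contact force between the fingers and trigger above 3 N and x of trigger_front in the frame of squeeze_point below 0.032 m and angle between study_model's own z axis and vertical below 0.12 rad and linear speed of study_model below 0.01 m/s); the arm keeps its last pose, push and grip.
It fails at once if the pressure plate is pressed right in (over 12.8 of 14 mm): the plaster is crushed (x of plate_front in the frame of jaw_front below 0.0072 m).
It fails at once if the robot pushes the jaw, plate or bar itself with over 6 N (contact force between the arm and clamp_bar above 6 N).
It fails at once if the model is tipped or knocked out of the clamp (angle between study_model's own z axis and vertical above 0.3 rad or distance of study_model from where it was at the start of the episode above 0.03 m).
It fails at once if the tube, the spare model or the marker is moved over 25 mm (distance of any of cement_tube, spare_model, marker from where it was at the start of the episode above 0.025 m).
It also fails if it takes over 72 s, if anything falls off the work surface, if the arm or the gripper's body presses on something with over 40 N, if the wrist force passes 120 N, or if a joint passes its speed limit or range.

## Working session

There is one attempt and no reset: what is moved stays moved. The work goes in short steps, Python scripts to look and compute and a shell command to move; the robot and the scene stay as the last step left them, time stands still between calls to the robot, and variables do not carry over. Pictures are saved under pics/ and viewed, at most 10 in all, crops included, and the job is handed in when it is done.

```bash
ls; mkdir -p pics
cat > h.py <<'E'
import numpy as np, cv2
from workcell import env
from scipy.spatial.transform import Rotation as R
def ray(cm,uv):
    K=np.array([[cm['fx'],0,cm['cx']],[0,cm['fy'],cm['cy']],[0,0,1]]);
    p=cv2.undistortPoints(np.array(uv,float).reshape(-1,1,2),K,np.array(cm['D'],float)).reshape(-1,2)
    T=np.array(cm['T']); d=np.c_[p[:,0],-p[:,1],-np.ones(len(p))]@T[:3,:3].T
    return T[:3,3],d
def onz(cm,uv,z):
    o,d=ray(cm,uv); z=np.broadcast_to(z,len(d)); return o+d*((z-o[2])/d[:,2])[:,None]
def proj(cm,P):
    T=np.array(cm['T']); q=(np.array(P,float).reshape(-1,3)-T[:3,3])@T[:3,:3]; q=q*[1,-1,-1]
    K=np.array([[cm['fx'],0,cm['cx']],[0,cm['fy'],cm['cy']],[0,0,1]])
    return cv2.projectPoints(q,np.zeros(3),np.zeros(3),K,np.array(cm['D'],float))[0].reshape(-1,2)
E
python3 - <<'E'
from h import *
import pickle
s=env.state();print(s['ee_pos'],s['ee_rot'],s['time_s'])
cms={}
for n in('scene','top','wrist'):
    cms[n]=env.camera_model(n);f=env.grab_frame(n);cv2.imwrite(f'pics/{n}0.png',f)
    print(n,np.array(cms[n]['T']).round(2).tolist(),cms[n]['fx'])
pickle.dump(cms,open('cms.pkl','wb'))
E
```

```text
drive.py
pics
workcell.py
[173.47976629 547.68005318 213.10626739] [-1.79897876e+02 -2.27055905e-03  1.62423052e+02] 0.0
scene [[0.68, 0.47, -0.56, -207.1], [-0.73, 0.44, -0.52, -884.02], [0.01, 0.77, 0.64, 948.55], [0.0, 0.0, 0.0, 1.0]] 462.4903160981098
top [[-0.01, 0.99, -0.15, 386.45], [-1.0, -0.02, -0.03, -187.01], [-0.03, 0.15, 0.99, 1017.91], [0.0, 0.0, 0.0, 1.0]] 373.6284039009768
wrist [[0.3, -0.91, -0.28, 93.74], [0.95, 0.29, 0.09, 574.01], [-0.0, -0.3, 0.95, 383.89], [0.0, 0.0, 0.0, 1.0]] 311.63188803490624
```

```bash
python3 -c "
import cv2
f=cv2.imread('pics/top0.png');cv2.imwrite('pics/top0b.png',cv2.resize(f,(800,500)))"
```

```text
(no output)
```

View pics/top0.png

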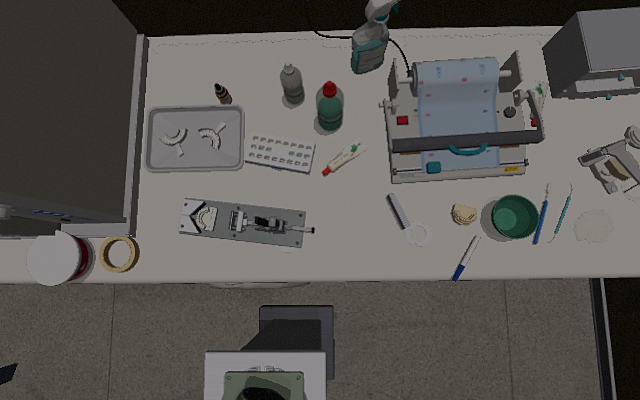

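View pics/scene0.png

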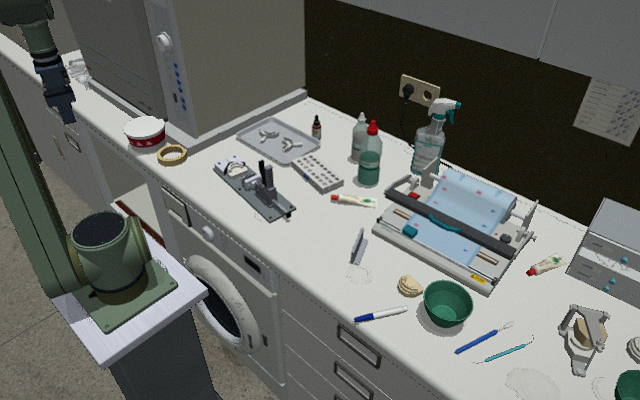

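The top view shows the clamp at about (180–308, 197–247), with the model at (205,217) and trigger end at (308,230). The straightedge runs from (389,195) to (408,228), the marker is at (466,258), the spare model at (463,213) and the tube at (345,158).

Run:
```python
from h import *
import pickle
c=pickle.load(open('cms.pkl','rb'))
print(onz(c['top'],[[183,198],[180,232],[304,247],[308,209],[399,211],[205,217],[345,158],[466,258],[463,213],[265,385]],[10,10,10,10,46,42,10,10,10,0]).round(0))
print(proj(c['top'],[[173,548,214],[0,0,0]]),proj(c['scene'],[[173,548,214],[0,0,0]]))
f=cv2.imread('pics/top0.png')[185:255,170:430];a=cv2.resize(f,(780,210),interpolation=cv2.INTER_CUBIC)
s=cv2.imread('pics/scene0.png');b=cv2.resize(s[145:235,200:330],(520,360),interpolation=cv2.INTER_CUBIC);d=cv2.resize(s[215:285,335:405],(260,260))
o=np.zeros((580,800,3),np.uint8);o[:210,:780]=a;o[215:575,:520]=b;o[215:475,525:785]=d
cv2.imwrite('pics/crop1.png',o)
```

```text
[[ 560.  228.   10.]
 [ 466.  232.   10.]
 [ 421. -108.   10.]
 [ 524. -120.   10.]
 [ 509. -360.   46.]
 [ 502.  153.   42.]
 [ 665. -224.   10.]
 [ 386. -538.   10.]
 [ 506. -538.   10.]
 [  66.   -4.    0.]]
[[ -7.32206353 362.79672261]
 [263.11323934 412.12984097]] [[ 67.85684602 114.91709924]
 [123.18554471 286.63060717]]
```

View pics/crop1.png

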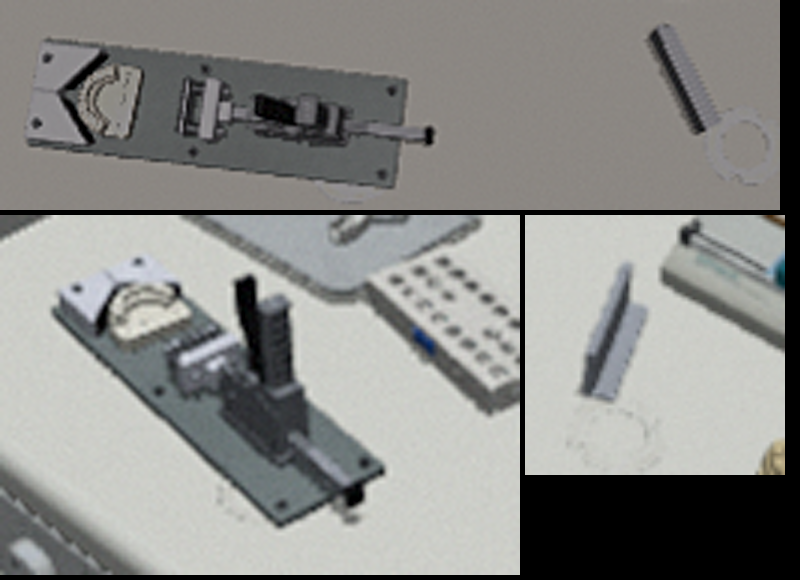

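The crops show the straightedge's tall face turned to the robot's left with its foot to the right, which is the right side for placing. The model sits at the V jaw and the trigger is the black lever on the jaw side. I'll move the wrist camera over the clamp.

```bash
r=1; python3 drive.py '-37 -31 0 0 0 0;-37 -31 0 0 0 0;-37 -31 0 0 0 0;-37 -31 0 0 0 0;-37 -31 0 0 0 0;-37 -31 0 0 0 0;-37 -31 0 0 0 0;-37 -31 0 0 0 0' 91
python3 drive.py '-37 -31 0 0 0 0;-37 -31 0 0 0 0;-37 -31 0 0 0 0;-37 -31 0 0 0 0;0 0 0 0 0 8.5;0 0 0 0 0 8.5;0 0 0 0 0 8.5;0 0 0 0 0 8.5'
python3 drive.py '0 0 0 0 0 8.5;0 0 0 0 0 8.5;0 0 0 0 0 8.5;0 0 0 0 0 8.5;0 0 0 0 0 8.5;0 0 0 0 0 8.5;0 0 0 0 0 8.5;0 0 0 0 0 8.5'
python3 drive.py '0 0 0 0 0 8.5;0 0 0 0 0 8.5;0 0 0 0 0 8.5;0 0 0 0 0 8.5;0 0 0 0 0 8.5;0 0 0 0 0 8.5;0 0 0 0 0 8.5;0 0 0 0 0 8.5;'
python3 - <<'E'
from h import *
import pickle
env.grab_frame('wrist')
s=env.state();print(s['ee_pos'],s['ee_rot'],s['time_s'],s['qpos'])
c=env.camera_model('wrist');f=env.grab_frame('wrist');cv2.imwrite('pics/w1.png',f);pickle.dump(c,open('w1.pkl','wb'))
cv2.imwrite('pics/w1b.png',cv2.resize(f,(800,500),interpolation=cv2.INTER_CUBIC))
E
```

```text
time_s: 0.95
ee_pos: [381.5, 220.5, 214.0]
ee_rot: [180.0, 0.0, 162.4]
force: [1.2, 0.2, -0.2]
gripper_width: 91.3
gripper_force: 0.0
time_s: 1.75
ee_pos: [484.4, 59.1, 213.6]
ee_rot: [-180.0, -0.0, 128.0]
force: [0.3, 0.5, -0.1]
gripper_width: 91.1
gripper_force: 0.0
time_s: 2.55
ee_pos: [484.3, 59.4, 213.7]
ee_rot: [-180.0, 0.0, 60.1]
force: [0.1, 0.9, -0.2]
gripper_width: 91.6
gripper_force: 0.0
time_s: 3.35
ee_pos: [484.3, 59.4, 213.7]
ee_rot: [180.0, 0.0, -7.9]
force: [0.1, 0.6, -0.2]
gripper_width: 91.1
gripper_force: 0.0
[484.35197938  59.38415181 213.67254631] [ 1.79993394e+02  3.44620250e-02 -8.14703604e+00] 3.4 [5.63825786e+00 1.04890310e+01 1.00497522e+02 1.92314482e-03
 6.90484908e+01 1.03784604e+02]
```

View pics/w1b.png

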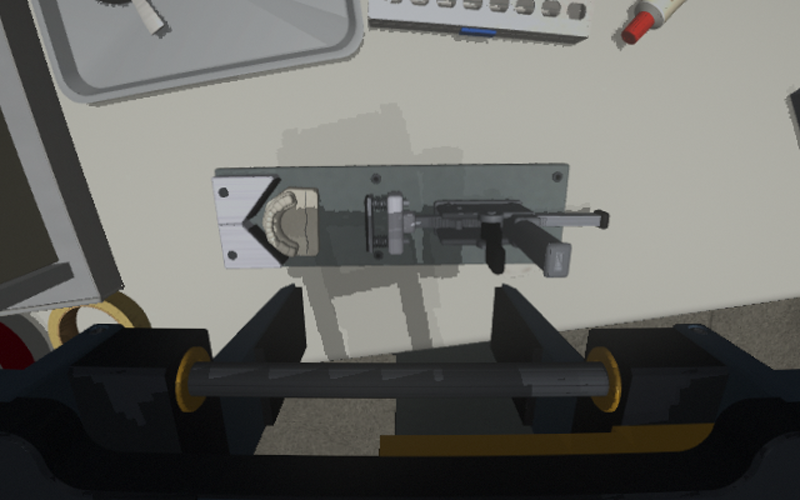

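The wrist view shows the whole clamp: V jaw at (215–280, 175–268), model heel at x≈317 (rows 190–255), plate at x≈367, trigger top at (496,268) and grip top at (557,260). I'll rectify it onto the bed plane to measure it.

```bash
cat >> h.py <<'E'
def ortho(img,cm,o,ang,z,ur,vr,s):
    # u along dir ang (to the right = -u so that picture is as the wrist sees), v left-normal
    e=np.array([np.cos(ang),np.sin(ang),0]);n=np.array([-e[1],e[0],0])
    us=np.arange(ur[1],ur[0],-1/s);vs=np.arange(vr[0],vr[1],1/s)
    U,V=np.meshgrid(us,vs);P=np.array([*o,z])+U[...,None]*e+V[...,None]*n
    m=proj(cm,P).astype(np.float32).reshape(*U.shape,2)
    return cv2.remap(img,m[...,0],m[...,1],cv2.INTER_CUBIC)
E
python3 - <<'E'
from h import *
import pickle
c=pickle.load(open('w1.pkl','rb'));f=cv2.imread('pics/w1.png')
a=ortho(f,c,[490,60],np.radians(82.5),10,(-215,180),(-70,85),2)
# ticks
for u in range(-200,181,20): x=int((180-u)*2);cv2.line(a,(x,0),(x,5 if u%100 else 14),(0,0,255),1)
for v in range(-60,85,20): y=int((v+70)*2);cv2.line(a,(0,y),(5 if v else 14,y),(0,0,255),1)
b=cv2.resize(f[140:225,200:330],(600,392),interpolation=cv2.INTER_CUBIC)
o=np.zeros((600,800,3),np.uint8);o[:a.shape[0],:a.shape[1]]=a
o[312:600,:440]=cv2.resize(f[142:216,165:278],(440,288),interpolation=cv2.INTER_CUBIC)
o[312:600,450:]=cv2.resize(f[155:221,380:460],(350,288),interpolation=cv2.INTER_CUBIC)
cv2.imwrite('pics/o1.png',o)
E
```

```text
(no output)
```

View pics/o1.png

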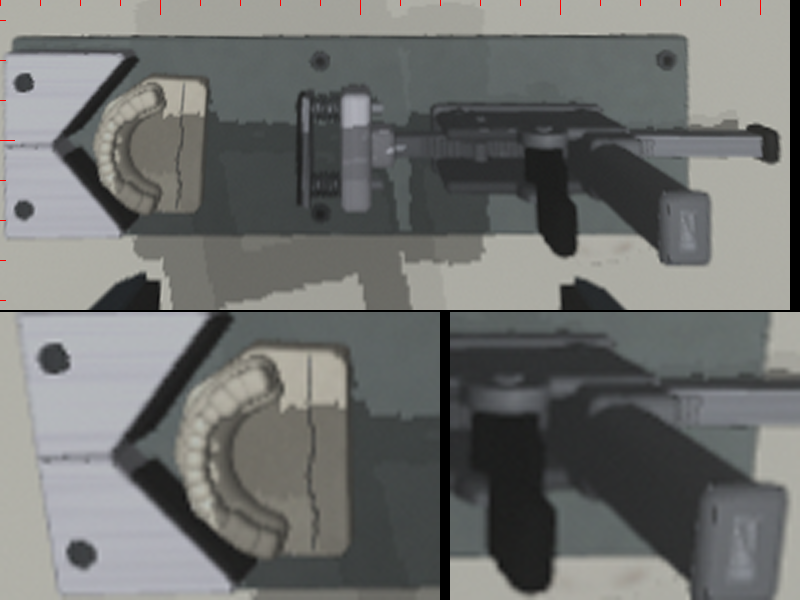

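In the rectified view (2 px/mm) the bed spans rows 37–235 and columns 13–687. The heel's top edge is at x≈207 (rows 78–212), the plate front at x≈298, and the grip's top quad has corners (661,191), (708,194), (710,264) and (665,260). The trigger top is around (551–577, 250).

Run:
```python
from h import *
import pickle
c=pickle.load(open('w1.pkl','rb'))
a=np.radians(82.5);e=np.array([np.cos(a),np.sin(a),0]);n=np.array([-e[1],e[0],0]);O=np.array([490,60,0])
def conv(p,z):
    P=O+(180-p[0]/2)*e+(p[1]/2-70)*n+[0,0,10]; o=np.array(c['T'])[:3,3]; return o+(P-o)*(z-o[2])/(10-o[2])
C=O+5*e-2*n
for nm,p,z in [('heel',(207,82),26),('heel',(206,208),26),('grip',(661,191),152),('grip',(708,194),152),('grip',(710,264),152),('grip',(665,260),152),('trig',(551,252),152),('trig',(577,252),152),('plateT',(297,93),45),('plateB',(299,205),45),('modelL',(155,213),26),('jawL',(340,85),47),('bar',(778,130),36),('bar',(778,160),36)]:
    w=conv(p,z);d=w-C;print(nm,w.round(1),'clamp',(d@e).round(1),(-d@n).round(1))
```

```text
heel [530.5 128.5  26. ] clamp 68.2 29.2
heel [470.7 136.8  26. ] clamp 68.6 -31.1
grip [492.2 -35.2 152. ] clamp -99.1 12.6
grip [489.3 -49.5 152. ] clamp -113.6 11.6
grip [467.7 -47.3 152. ] clamp -114.3 -10.1
grip [470.8 -33.6 152. ] clamp -100.3 -8.8
trig [477.9   1.2 152. ] clamp -64.9 -6.4
trig [476.8  -6.8 152. ] clamp -73.0 -6.4
plateT [522.3  84.4  45. ] clamp 23.4 26.8
plateB [471.8  90.1  45. ] clamp 22.5 -24.0
modelL [471.6 161.3  26. ] clamp 93.0 -33.5
jawL [523.6  64.5  47. ] clamp 3.8 30.7
bar [ 474.7 -134.3   36. ] clamp -199.6 8.2
bar [ 460.9 -132.4   36. ] clamp -199.6 -5.7
```

```bash
python3 drive.py '8.3 46 0 0 0 0;8.3 46 0 0 0 0;8.3 46 0 0 0 0;8.3 46 0 0 0 0;8.3 46 0 0 0 0;8.3 46 0 0 0 0;8.3 46 0 0 0 0;8.3 46 0 0 0 0'
python3 drive.py '8.3 46 0 0 0 0;0 0 13 0 0 -7.6;0 0 13 0 0 -7.6;0 0 13 0 0 -7.6;0 0 13 0 0 -7.6;0 0 13 0 0 -7.6;0 0 0 0 0 0'
python3 - <<'E'
from h import *
import pickle
env.grab_frame('wrist')
s=env.state();print(s['ee_pos'],s['ee_rot'],s['time_s'],s['qpos'])
c=env.camera_model('wrist');f=env.grab_frame('wrist');cv2.imwrite('pics/w2.png',f);pickle.dump(c,open('w2.pkl','wb'))
a=ortho(f,c,[505,-360],np.radians(120),46,(-80,80),(-70,70),2.5)
o=np.zeros((600,800,3),np.uint8);o[:a.shape[0],:a.shape[1]]=a
o[360:600,410:794]=cv2.resize(f,(384,240))
cv2.imwrite('pics/o2.png',o)
E
```

```text
time_s: 4.25
ee_pos: [501.6, -316.0, 213.8]
ee_rot: [-180.0, 0.0, -7.4]
force: [0.6, 0.1, 0.7]
gripper_width: 91.0
gripper_force: 0.0
time_s: 4.95
ee_pos: [502.8, -360.0, 146.7]
ee_rot: [-179.7, 0.1, 30.6]
force: [-0.8, 0.7, -0.8]
gripper_width: 91.4
gripper_force: 0.0
[ 503.52584636 -360.41952323  147.9842059 ] [-1.79871277e+02  4.82085142e-02  3.03978426e+01] 5.0 [-3.66620314e+01  2.49411280e+01  8.91568899e+01  6.32100532e-03
  6.60393145e+01  2.29376062e+01]
```

View pics/o2.png

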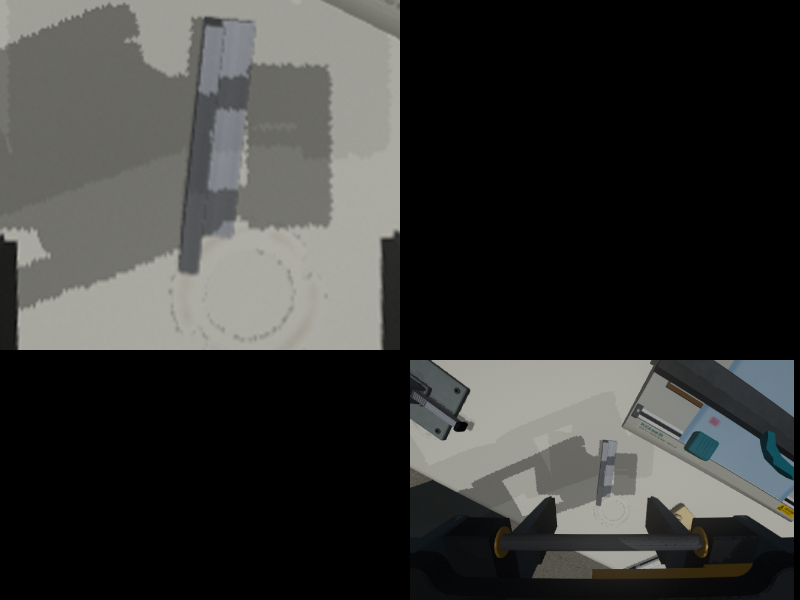

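The leg's top runs from (214,20) to (189,272) in the rectified view, with its foot on the right. Its centre is near (515.4, −354.8) and its x axis is at 114.4°. I'll grasp it there.

```bash
python3 drive.py '13.3 1.5 0 0 0 6.1;0 0 35 0 0 0;0 0 35 0 0 0;0 0 30 0 0 0;0 0 25 0 0 0;0 0 0 0 0 0' 50
python3 drive.py '0 0 0 0 0 0;0 0 0 0 0 0;0 0 0 0 0 0;0 0 0 0 0 0;0 0 0 0 0 0' 2 40
```

```text
time_s: 5.65
ee_pos: [514.6, -354.1, 21.3]
ee_rot: [-179.7, 0.2, 24.3]
force: [0.3, -0.2, -0.6]
gripper_width: 50.3
gripper_force: 0.0
time_s: 6.15
ee_pos: [516.6, -355.5, 24.7]
ee_rot: [179.9, -0.0, 24.3]
force: [0.1, 0.5, -0.1]
gripper_width: 12.6
gripper_force: 0.0
```

```bash
python3 drive.py '0 0 0 0 0 0;0 0 0 0 0 0;0 0 0 0 0 0'; python3 drive.py '0 0 -20 0 0 0;0 0 -30 0 0 0;0 0 -30 0 0 0;0 0 -20 0 0 0;0 0 0 0 0 0'
```

```text
time_s: 6.45
ee_pos: [516.3, -355.2, 24.3]
ee_rot: [-180.0, -0.0, 24.3]
force: [-0.9, 1.4, 4.8]
gripper_width: 7.8
gripper_force: 40.0
time_s: 6.95
ee_pos: [517.8, -356.5, 126.4]
ee_rot: [179.7, -0.2, 24.3]
force: [0.3, -0.9, -2.6]
gripper_width: 7.8
gripper_force: 40.0
```

```bash
python3 drive.py '0 0 -25 0 0 0;0 0 -40 0 0 0;18.1 -44.4 -10 0 0 0;18.1 -44.4 0 0 0 0;18.1 -44.4 0 0 0 0;18.1 -44.4 0 0 0 0;18.1 -44.4 0 0 0 0;18.1 -44.4 0 0 0 0'
python3 drive.py '18.1 -44.4 0 0 0 0;18.1 -44.4 0 0 0 0;18.1 -44.4 0 0 0 0;18.1 -44.4 0 0 0 0;0 0 0 0 0 7.95;0 0 0 0 0 7.95;0 0 0 0 0 7.95;0 0 0 0 0 7.95'
python3 drive.py '0 0 0 0 0 0;0 0 0 0 0 0'
```

```text
time_s: 7.75
ee_pos: [504.2, -66.0, 196.9]
ee_rot: [-179.9, 0.1, 24.3]
force: [0.6, 0.6, -2.0]
gripper_width: 8.0
gripper_force: 40.0
time_s: 8.55
ee_pos: [497.4, 123.8, 196.8]
ee_rot: [179.9, 0.2, -7.8]
force: [1.5, -0.1, -2.6]
gripper_width: 7.8
gripper_force: 40.0
time_s: 8.75
ee_pos: [497.8, 123.6, 197.6]
ee_rot: [180.0, 0.1, -7.3]
force: [0.5, -0.5, -2.8]
gripper_width: 7.8
gripper_force: 40.0
```

```bash
python3 drive.py '1.5 0 35 0 0 0;0 0 40 0 0 0;0 0 35 0 0 0;0 0 25 0 0 0;0 0 15 0 0 0;0 0 0 0 0 0;0 0 0 0 0 0'
python3 - <<'E'
from h import *
import pickle
s=env.state();print(s['ee_pos'],s['ee_rot'],s['time_s'])
c=env.camera_model('wrist');f=env.grab_frame('wrist');cv2.imwrite('pics/w3.png',f);pickle.dump(c,open('w3.pkl','wb'))
a=ortho(f,c,[492.6,64.7],np.radians(82.5),26,(-10,170),(-75,60),4)
cv2.imwrite('pics/o3.png',a);print(a.shape)
E
```

```text
time_s: 9.45
ee_pos: [500.0, 123.6, 49.0]
ee_rot: [-180.0, 0.0, -7.4]
force: [0.8, -0.1, -1.9]
gripper_width: 7.7
gripper_force: 40.0
[500.03663431 123.60752849  48.95114241] [-1.79997995e+02  4.11807980e-03 -7.41406230e+00] 9.45
(540, 720, 3)
```

View pics/o3.png

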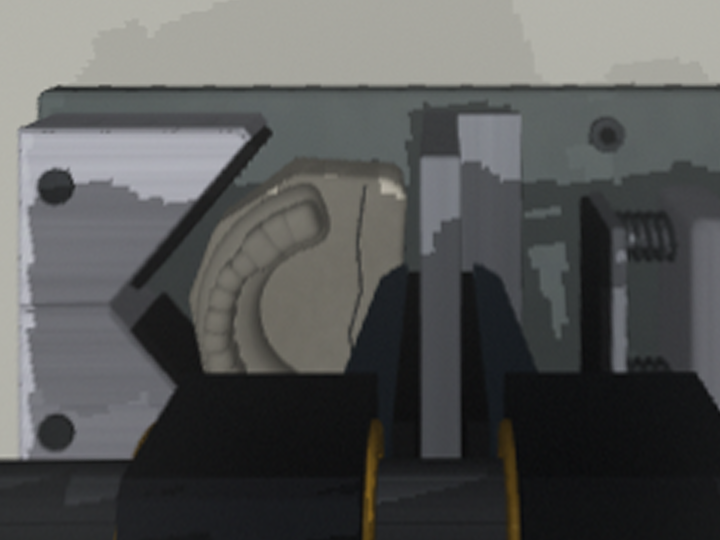

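Heel edge at x≈404 and leg top face edge at x≈420, so the straightedge is about 5 mm short. I'll check this numerically.

Run:
```python
from h import *
import pickle
c=pickle.load(open('w3.pkl','rb'))
a=np.radians(82.5);e=np.array([np.cos(a),np.sin(a),0]);n=np.array([-e[1],e[0],0]);O=np.array([492.6,64.7,0])
o=np.array(c['T'])[:3,3];print('cam',(o-O)@e,(o-O)@n,o[2],'tcp',(np.array([500.04,123.6,0])-O)@e)
def conv(p,z):
    P=O+(170-p[0]/4)*e+(p[1]/4-75)*n+[0,0,26]; w=o+(P-o)*(z-o[2])/(26-o[2])-O; return (w@e).round(1),(w@n).round(1)
for p,z in [((404,190),26),((404,250),26),((420,156),72),((421,450),72),((460,156),72),((461,450),72),((410,108),26),((521,114),31),((584,200),45)]: print(p,z,conv(p,z))
```

```text
cam 60.025561028958975 -85.23948849423381 219.6110220305067 tcp 59.367217205034606
(404, 190) 26 (np.float64(69.0), np.float64(-27.5))
(404, 250) 26 (np.float64(69.0), np.float64(-12.5))
(420, 156) 72 (np.float64(63.8), np.float64(-47.7))
(421, 450) 72 (np.float64(63.6), np.float64(8.3))
(460, 156) 72 (np.float64(56.2), np.float64(-47.7))
(461, 450) 72 (np.float64(56.0), np.float64(8.3))
(410, 108) 26 (np.float64(67.5), np.float64(-48.0))
(521, 114) 31 (np.float64(40.3), np.float64(-47.5))
(584, 200) 45 (np.float64(27.5), np.float64(-30.9))
```

```bash
python3 drive.py '0 0 8 0 0 0;0 0 5 0 0 0;0 0 0 0 0 0;0 0 0 0 0 0'; python3 drive.py '0 0 1 0 0 0;0 0 0 0 0 0;0 0 0 0 0 0';python3 drive.py '0 0 1 0 0 0;0 0 0 0 0 0;0 0 0 0 0 0'
```

```text
time_s: 9.9
ee_pos: [499.8, 123.6, 35.9]
ee_rot: [-180.0, 0.0, -7.5]
force: [0.5, 0.8, -2.8]
gripper_width: 7.7
gripper_force: 40.0
time_s: 10.2
ee_pos: [499.9, 123.6, 35.1]
ee_rot: [-180.0, -0.0, -7.5]
force: [-0.4, -0.4, -1.6]
gripper_width: 8.1
gripper_force: 40.0
time_s: 10.5
ee_pos: [500.0, 123.7, 34.3]
ee_rot: [-180.0, -0.0, -7.5]
force: [-0.8, -0.0, 2.3]
gripper_width: 7.9
gripper_force: 40.0
```

```bash
python3 drive.py '0 0 -0.5 0 0 0;0 -2.2 0 0 0 0;0 -2 0 0 0 0;0 0 0 0 0 0;0 0 0 0 0 0'; python3 drive.py '0 -1 0 0 0 0;0 0 0 0 0 0;0 0 0 0 0 0';python3 drive.py '0 -1 0 0 0 0;0 0 0 0 0 0;0 0 0 0 0 0'
```

```text
time_s: 11.0
ee_pos: [500.4, 128.0, 34.4]
ee_rot: [-180.0, -0.0, -7.5]
force: [0.1, 0.6, -1.7]
gripper_width: 7.9
gripper_force: 40.0
time_s: 11.3
ee_pos: [500.5, 128.8, 34.4]
ee_rot: [-180.0, 0.0, -7.5]
force: [0.2, -0.2, -1.4]
gripper_width: 8.2
gripper_force: 40.0
time_s: 11.6
ee_pos: [500.5, 129.8, 34.4]
ee_rot: [-180.0, 0.0, -7.5]
force: [1.1, 0.4, -2.8]
gripper_width: 8.1
gripper_force: 40.0
```

```bash
python3 drive.py '0 -1 0 0 0 0;0 -0.7 0 0 0 0;0 0 0 0 0 0;0 0 0.4 0 0 0;0 0 0 0 0 0;0 0 0 0 0 0'
python3 drive.py '0 0 0 0 0 0;0 0 0 0 0 0;0 0 0 0 0 0;0 0 0 0 0 0' 14
python3 - <<'E'
from h import *
import pickle
c=env.camera_model('wrist');f=env.grab_frame('wrist');cv2.imwrite('pics/w4.png',f);pickle.dump(c,open('w4.pkl','wb'))
a=ortho(f,c,[492.6,64.7],np.radians(82.5),26,(-10,170),(-75,60),4)
cv2.imwrite('pics/o4.png',a[60:460])
E
```

```text
time_s: 12.2
ee_pos: [500.9, 131.6, 34.3]
ee_rot: [-180.0, -0.0, -7.5]
force: [-1.5, 0.3, 1.7]
gripper_width: 8.0
gripper_force: 40.0
time_s: 12.6
ee_pos: [500.9, 131.4, 34.0]
ee_rot: [-180.0, -0.0, -7.5]
force: [0.7, 0.3, -0.4]
gripper_width: 13.8
gripper_force: 0.0
```

View pics/o4.png

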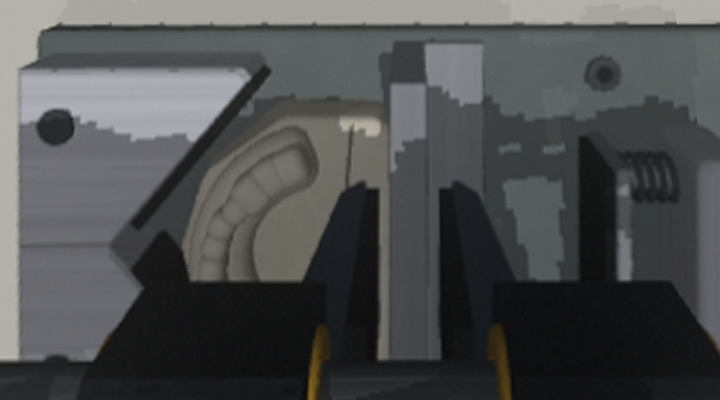

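The straightedge's face is at x≈389, up against the heel at ≈385, and upright. The fingers are open, so I'll rise and go to the trigger.

```bash
python3 drive.py '0 0 -8 0 0 0;0 0 -25 0 0 0;0 0 -40 0 0 0;0 0 -45 0 0 0;0 0 -45 0 0 0;0 0 0 0 0 0' 
python3 drive.py '1.7 34 0 0 0 0;0 34 0 0 0 0;0 34 0 0 0 0;0 34 0 0 0 0;0 34 0 0 0 0;0 0 0 0 0 0;0 0 0 0 0 0' 88
python3 - <<'E'
from h import *
import pickle
s=env.state();print(s['ee_pos'],s['ee_rot'],s['gripper_width'])
c=env.camera_model('wrist');f=env.grab_frame('wrist');cv2.imwrite('pics/w5.png',f);pickle.dump(c,open('w5.pkl','wb'))
o=np.zeros((590,800,3),np.uint8)
o[:400,:640]=f
a=ortho(f,c,[492.6,64.7],np.radians(82.5),26,(10,130),(-60,35),2)
o[400:590,:240]=a
a=ortho(f,c,[492.6,64.7],np.radians(82.5),152,(-150,-40),(-45,50),2)
o[400:590,300:520]=a
cv2.imwrite('pics/o5.png',o)
E
```

```text
time_s: 13.25
ee_pos: [504.7, 132.4, 204.3]
ee_rot: [-179.7, -0.8, -7.5]
force: [0.2, 0.2, 0.3]
gripper_width: 13.9
gripper_force: 0.0
time_s: 13.95
ee_pos: [480.1, -37.6, 197.0]
ee_rot: [-180.0, 0.0, -7.6]
force: [0.8, 0.1, 0.7]
gripper_width: 67.0
gripper_force: 0.0
[480.13810271 -37.58440801 196.9567317 ] [-1.79963510e+02  1.50876857e-02 -7.58229273e+00] 67.00945037237608
```

View pics/o5.png

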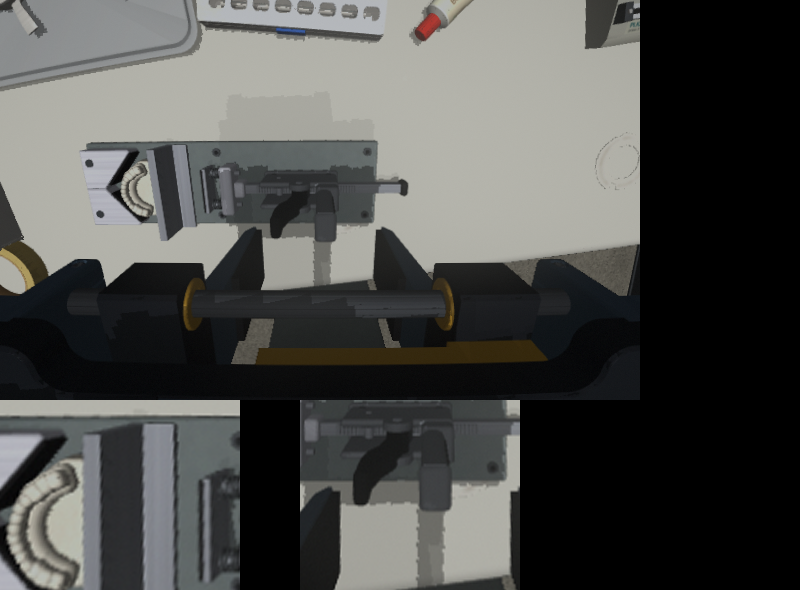

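The straightedge stands upright against the model, and the gripper is centred over the grip (u −115 to −100, v −1). I'll descend and pump.

```bash
python3 drive.py '0 0 25 0 0 0;0 0 30 0 0 0;0 0 25 0 0 0;0 0 13 0 0 0;0 0 0 0 0 0' 86 25
python3 drive.py '0 0 0 0 0 0;0 0 0 0 0 0;0 0 0 0 0 0;0 0 0 0 0 0;0 0 0 0 0 0;0 0 0 0 0 0;0 0 0 0 0 0;0 0 0 0 0 0' 24 25
```

```text
time_s: 14.5
ee_pos: [479.0, -35.9, 102.2]
ee_rot: [-180.0, 0.3, -7.4]
force: [1.0, 0.1, 0.5]
gripper_width: 85.9
gripper_force: 0.0
time_s: 15.3
ee_pos: [481.5, -37.5, 105.5]
ee_rot: [180.0, -0.2, -7.4]
force: [-0.7, -1.2, 5.5]
gripper_width: 25.6
gripper_force: 21.8
```

```bash
cat > track.py <<'E'
from h import *
import pickle,sys
S=4;U0,U1=-25,85
def rect(f,c): return cv2.cvtColor(ortho(f,c,[492.6,64.7],np.radians(82.5),46,(U0,U1),(-35,35),S),cv2.COLOR_BGR2GRAY)
def find(img,ref,ulo,uhi,vlo=-32,vhi=30,rng=(0,70)):
    x0=int((U1-uhi)*S);x1=int((U1-ulo)*S);t=ref[int((vlo+35)*S):int((vhi+35)*S),x0:x1]
    lo=max(0,x0-int(rng[1]*S));hi=x1-int(rng[0]*S)
    r=cv2.matchTemplate(img[:,lo:hi],t,cv2.TM_CCOEFF_NORMED);_,m,_,l=cv2.minMaxLoc(r)
    return round((x0-lo-l[0])/S,2),round(m,3)
def shot(name):
    s=env.state();c=env.camera_model('wrist');f=env.grab_frame('wrist')
    cv2.imwrite(f'pics/{name}.png',f);pickle.dump(c,open(f'{name}.pkl','wb'));print(s['time_s'],s['gripper_width'],s['gripper_force'],s['force'].round(1) if hasattr(s['force'],'round') else s['force'])
    return rect(f,c)
def load(n): return rect(cv2.imread(f'pics/{n}.png'),pickle.load(open(n+'.pkl','rb')))
E
python3 - <<'E'
from track import *
a=shot('p1');r=load('w5')
print('jaw',find(a,r,-12,8,rng=(-5,20)),'plate',find(a,r,16,27,rng=(-5,20)),'edge',find(a,r,50,76,rng=(-5,5)))
v=np.vstack([r,a]);cv2.imwrite('pics/cmp1.png',v);print(v.shape)
E
```

```text
15.3 25.55548399192479 21.76787487231195 [-0.7 -1.2  5.5]
jaw (7.75, 0.747) plate (7.25, 0.822) edge (2.0, 0.997)
(560, 440)
```

Run:
```python
from track import *
a=load('p1');r=load('w5')
# column intensity profiles over the lit middle rows, every 1mm
for nm,i in(('w5',r),('p1',a)):
    p=i[int(10*S):int(25*S)].mean(0).reshape(-1,S).mean(1).astype(int)
    print(nm,' '.join(f'{U1-k}:{x}' for k,x in enumerate(p)))
```

```text
w5 85:137 84:138 83:138 82:138 81:144 80:167 79:181 78:158 77:134 76:130 75:130 74:129 73:129 72:130 71:129 70:99 69:49 68:42 67:43 66:43 65:44 64:44 63:44 62:44 61:44 60:45 59:44 58:45 57:44 56:44 55:44 54:44 53:44 52:45 51:43 50:65 49:123 48:137 47:135 46:134 45:133 44:136 43:138 42:138 41:136 40:135 39:134 38:133 37:135 36:130 35:79 34:55 33:87 32:104 31:102 30:102 29:103 28:103 27:102 26:103 25:102 24:87 23:53 22:47 21:90 20:124 19:118 18:79 17:48 16:45 15:46 14:48 13:52 12:57 11:57 10:53 9:56 8:57 7:59 6:65 5:65 4:77 3:101 2:114 1:117 0:119 -1:119 -2:114 -3:111 -4:109 -5:109 -6:107 -7:103 -8:97 -9:83 -10:64 -11:57 -12:58 -13:62 -14:65 -15:66 -16:66 -17:68 -18:65 -19:61 -20:63 -21:64 -22:63 -23:65 -24:64
p1 85:133 84:141 83:144 82:146 81:147 80:137 79:131 78:131 77:130 76:129 75:129 74:130 73:129 72:93 71:42 70:40 69:40 68:41 67:41 66:40 65:40 64:41 63:41 62:41 61:40 60:41 59:41 58:41 57:42 56:42 55:42 54:41 53:41 52:41 51:41 50:41 49:41 48:42 47:43 46:42 45:56 44:120 43:140 42:135 41:134 40:134 39:137 38:139 37:138 36:136 35:135 34:133 33:133 32:138 31:93 30:25 29:47 28:120 27:126 26:101 25:51 24:41 23:42 22:42 21:42 20:45 19:48 18:55 17:54 16:45 15:46 14:47 13:47 12:55 11:120 10:169 9:175 8:177 7:183 6:185 5:184 4:180 3:158 2:117 1:102 0:96 -1:86 -2:70 -3:58 -4:55 -5:56 -6:59 -7:62 -8:66 -9:68 -10:68 -11:69 -12:66 -13:61 -14:63 -15:64 -16:63 -17:62 -18:61 -19:61 -20:60 -21:59 -22:59 -23:59 -24:59
```

```bash
Z='0 0 0 0 0 0'; python3 drive.py '0 0 0 0 0 0;0 0 0 0 0 0;0 0 0 0 0 0;0 0 0 0 0 0;0 0 0 0 0 0;0 0 0 0 0 0;0 0 0 0 0 0' 86 25
python3 drive.py '0 0 0 0 0 0;0 0 0 0 0 0;0 0 0 0 0 0;0 0 0 0 0 0;0 0 0 0 0 0;0 0 0 0 0 0;0 0 0 0 0 0;0 0 0 0 0 0' 24 25
cat >> track.py <<'E'
def rep(n):
    i=shot(n);p=i[int(10*S):int(25*S)].mean(0).reshape(-1,2).mean(1).astype(int)
    print(' '.join(f'{U1-k/2}:{x}' if k%4==0 else str(x) for k,x in enumerate(p) if U1-k/2>-5))
    # rubber front: darkest->bright step ahead of the jaw
    return i
E
python3 -c "
from track import *
a=rep('p2');r=load('p1');print('jaw',find(a,r,-4,14,rng=(-2,20)),'plate',find(a,r,24,33,rng=(-2,20)),'edge',find(a,r,66,82,rng=(-3,3)))"
```

```text
time_s: 16.05
ee_pos: [479.7, -37.9, 103.7]
ee_rot: [179.9, 0.1, -7.4]
force: [-0.1, -0.4, 0.2]
gripper_width: 79.1
gripper_force: 0.0
time_s: 16.85
ee_pos: [480.3, -37.3, 104.7]
ee_rot: [180.0, -0.0, -7.5]
force: [-1.7, 1.2, 6.0]
gripper_width: 25.9
gripper_force: 25.0
16.85 25.86752297704381 25.001339334994555 [-1.7  1.2  6. ]
85.0:133 136 138 139 83.0:141 145 147 147 81.0:146 145 139 133 79.0:131 132 132 132 77.0:131 130 129 129 75.0:129 129 130 131 73.0:132 127 106 71 71.0:44 37 40 41 69.0:40 40 40 41 67.0:41 41 40 40 65.0:40 40 41 41 63.0:41 41 41 41 61.0:40 40 41 42 59.0:42 42 42 42 57.0:42 42 42 42 55.0:42 42 42 41 53.0:41 41 41 41 51.0:41 41 41 41 49.0:42 42 42 42 47.0:42 42 42 41 45.0:43 57 94 131 43.0:143 139 136 135 41.0:136 134 121 92 39.0:52 27 39 75 37.0:107 124 129 125 35.0:113 89 62 46 33.0:40 40 41 41 31.0:42 41 41 41 29.0:40 41 45 48 27.0:44 42 47 48 25.0:47 45 44 47 23.0:49 48 46 47 21.0:51 68 99 136 19.0:163 174 175 176 17.0:177 179 183 184 15.0:186 186 185 183 13.0:182 182 182 182 11.0:181 179 175 167 9.0:161 155 146 130 7.0:108 86 70 62 5.0:61 61 61 61 3.0:61 62 66 71 1.0:81 88 89 88 -1.0:87 85 83 80 -3.0:76 70 65 61
jaw (8.5, 0.91) plate (9.0, 0.825) edge (0.0, 0.998)
```

```bash
for k in 1; do python3 drive.py '0 0 0 0 0 0;0 0 0 0 0 0;0 0 0 0 0 0;0 0 0 0 0 0;0 0 0 0 0 0;0 0 0 0 0 0;0 0 0 0 0 0' 86 25 | head -1; done
python3 drive.py '0 0 0 0 0 0;0 0 0 0 0 0;0 0 0 0 0 0;0 0 0 0 0 0;0 0 0 0 0 0;0 0 0 0 0 0;0 0 0 0 0 0;0 0 0 0 0 0' 24 25 | tail -3
python3 drive.py '0 0 0 0 0 0;0 0 0 0 0 0;0 0 0 0 0 0;0 0 0 0 0 0;0 0 0 0 0 0;0 0 0 0 0 0;0 0 0 0 0 0' 86 25 | head -1
python3 drive.py '0 0 0 0 0 0;0 0 0 0 0 0;0 0 0 0 0 0;0 0 0 0 0 0;0 0 0 0 0 0;0 0 0 0 0 0;0 0 0 0 0 0;0 0 0 0 0 0' 24 25
python3 -c "
from track import *
a=rep('p4');r=load('p2');print('jaw',find(a,r,5,23,rng=(-2,30)),'plate',find(a,r,33,42,rng=(-2,30)),'edge',find(a,r,66,82,rng=(-3,3)))"
```

```text
time_s: 17.6
force: [-1.9, 0.9, 6.4]
gripper_width: 25.7
gripper_force: 25.0
time_s: 19.1
time_s: 19.9
ee_pos: [480.6, -37.4, 104.8]
ee_rot: [180.0, -0.0, -7.5]
force: [-1.4, 1.2, 5.6]
gripper_width: 25.6
gripper_force: 25.0
19.9 25.610707419164022 25.001397505402565 [-1.4  1.2  5.6]
85.0:130 132 138 140 83.0:140 143 147 148 81.0:148 146 139 131 79.0:130 131 131 130 77.0:130 129 128 128 75.0:128 128 129 130 73.0:131 126 106 72 71.0:44 37 39 40 69.0:40 40 40 41 67.0:41 40 40 40 65.0:40 40 40 41 63.0:41 41 41 40 61.0:40 40 40 41 59.0:42 42 40 34 57.0:25 21 36 68 55.0:101 122 126 122 53.0:112 91 65 47 51.0:39 39 39 40 49.0:40 40 40 39 47.0:39 38 39 42 45.0:44 43 40 41 43.0:44 46 45 42 41.0:42 45 45 43 39.0:43 61 100 138 37.0:161 172 173 174 35.0:175 178 181 183 33.0:184 184 183 181 31.0:180 180 180 180 29.0:179 177 173 168 27.0:163 155 144 130 25.0:110 88 72 63 23.0:60 60 60 59 21.0:59 59 61 63 19.0:67 72 79 84 17.0:86 86 86 86 15.0:86 87 85 79 13.0:72 65 63 63 11.0:64 64 65 67 9.0:68 67 69 71 7.0:72 72 73 74 5.0:76 78 76 75 3.0:75 75 74 74 1.0:75 76 78 79 -1.0:80 82 83 84 -3.0:84 83 82 83
jaw (18.0, 0.976) plate (23.0, 0.43) edge (0.0, 0.997)
```

```bash
python3 drive.py '0 0 0 0 0 0;0 0 0 0 0 0;0 0 0 0 0 0;0 0 0 0 0 0;0 0 0 0 0 0;0 0 0 0 0 0;0 0 0 0 0 0' 86 25 | head -1
python3 drive.py '0 0 0 0 0 0;0 0 0 0 0 0;0 0 0 0 0 0;0 0 0 0 0 0;0 0 0 0 0 0;0 0 0 0 0 0;0 0 0 0 0 0;0 0 0 0 0 0' 24 25
python3 -c "
from track import *
a=rep('p5');r=load('p4');print('jaw',find(a,r,23,41,rng=(-2,14)),'plate',find(a,r,50.5,58,rng=(-2,14)),'edge',find(a,r,66,82,rng=(-3,6)))"
```

```text
time_s: 20.65
time_s: 21.45
ee_pos: [480.7, -37.4, 104.9]
ee_rot: [180.0, -0.1, -7.5]
force: [-1.7, 0.8, 6.1]
gripper_width: 25.7
gripper_force: 25.0
21.45 25.6971819386471 25.001252442598343 [-1.7  0.8  6.1]
85.0:136 136 137 139 83.0:141 143 146 147 81.0:145 137 130 129 79.0:130 130 130 129 77.0:128 127 127 128 75.0:128 129 130 130 73.0:122 97 61 40 71.0:38 40 40 39 69.0:39 40 40 40 67.0:40 39 39 40 65.0:40 41 39 33 63.0:25 18 26 65 61.0:109 126 127 123 59.0:112 89 61 42 57.0:38 39 39 39 55.0:39 39 39 39 53.0:38 38 38 41 51.0:44 43 44 48 49.0:50 48 44 38 47.0:41 75 130 162 45.0:169 173 174 174 43.0:177 180 183 183 41.0:184 183 181 179 39.0:179 179 179 178 37.0:176 172 168 162 35.0:155 145 132 113 33.0:93 76 64 60 31.0:59 59 59 59 29.0:58 59 61 63 27.0:65 71 79 83 25.0:84 84 84 85 23.0:85 85 85 85 21.0:84 84 83 80 19.0:73 63 58 57 17.0:58 62 67 70 15.0:72 73 73 73 13.0:73 73 73 73 11.0:72 72 72 73 9.0:73 73 73 76 7.0:80 81 81 83 5.0:85 85 85 85 3.0:85 84 83 82 1.0:82 83 83 83 -1.0:83 83 83 83 -3.0:83 82 82 82
jaw (8.25, 0.919) plate (6.0, 0.988) edge (0.5, 0.995)
```

```bash
python3 drive.py '0 0 0 0 0 0;0 0 0 0 0 0;0 0 0 0 0 0;0 0 0 0 0 0;0 0 0 0 0 0;0 0 0 0 0 0;0 0 0 0 0 0' 86 25 | head -1
python3 drive.py '0 0 0 0 0 0;0 0 0 0 0 0;0 0 0 0 0 0;0 0 0 0 0 0;0 0 0 0 0 0;0 0 0 0 0 0;0 0 0 0 0 0;0 0 0 0 0 0' 48 25
python3 -c "
from track import *
a=rep('p6');r=load('p5');print('jaw',find(a,r,31,49,rng=(-5,12)),'plate',find(a,r,57,64,rng=(-3,6)),'edge',find(a,r,66,82,rng=(-3,6)))"
```

```text
time_s: 22.2
time_s: 23.0
ee_pos: [480.8, -35.4, 105.1]
ee_rot: [-179.8, -0.0, -7.6]
force: [-1.4, 9.5, 7.4]
gripper_width: 47.7
gripper_force: 4.5
23.0 47.724007873267816 4.4939444633200765 [-1.4  9.5  7.4]
85.0:140 141 144 145 83.0:149 151 152 152 81.0:149 142 137 135 79.0:136 136 136 135 77.0:134 133 133 133 75.0:134 134 135 134 73.0:127 105 73 47 71.0:40 42 42 42 69.0:42 43 43 43 67.0:42 42 42 42 65.0:43 44 42 34 63.0:24 22 34 68 61.0:110 131 131 126 59.0:114 93 67 47 57.0:40 40 41 41 55.0:42 42 41 41 53.0:41 40 41 44 51.0:46 45 45 47 49.0:49 49 46 44 47.0:62 108 156 177 45.0:180 180 181 182 43.0:186 189 190 190 41.0:190 188 187 186 39.0:186 186 186 184 37.0:181 177 172 165 35.0:156 145 128 106 33.0:87 72 64 63 31.0:62 62 62 61 29.0:61 63 65 67 27.0:72 80 86 88 25.0:89 89 90 90 23.0:90 90 90 90 21.0:89 90 89 84 19.0:75 65 60 60 17.0:63 68 73 75 15.0:76 76 76 77 13.0:77 77 77 76 11.0:74 74 76 78 9.0:79 80 81 83 7.0:87 89 89 89 5.0:90 89 89 88 3.0:88 87 86 86 1.0:87 87 87 87 -1.0:87 87 87 86 -3.0:85 85 86 87
jaw (0.25, 0.996) plate (0.0, 0.986) edge (0.0, 0.996)
```

```bash
python3 drive.py '0 0 0 0 0 0;0 0 0 0 0 0;0 0 0 0 0 0;0 0 0 0 0 0;0 0 0 0 0 0;0 0 0 0 0 0' 34 25
python3 -c "
from track import *
a=rep('p7');r=load('p5');print('jaw',find(a,r,31,49,rng=(-5,12)),'plate',find(a,r,57,64,rng=(-3,6)),'edge',find(a,r,66,82,rng=(-3,6)))"
```

```text
time_s: 23.65
ee_pos: [481.0, -34.3, 105.2]
ee_rot: [-179.6, -0.1, -7.6]
force: [-0.9, 11.8, 7.4]
gripper_width: 34.6
gripper_force: 6.3
23.65 34.599181556177 6.3273628475144506 [-0.9 11.8  7.4]
85.0:138 139 141 143 83.0:146 149 151 152 81.0:148 140 134 132 79.0:133 133 132 132 77.0:131 130 130 130 75.0:131 132 132 131 73.0:121 99 70 47 71.0:39 41 41 41 69.0:41 42 42 42 67.0:41 41 41 41 65.0:41 42 40 32 63.0:23 24 42 76 61.0:111 129 128 122 59.0:109 85 61 44 57.0:39 40 40 40 55.0:41 41 41 41 53.0:40 39 40 45 51.0:47 43 42 55 49.0:89 135 165 174 47.0:177 177 177 180 45.0:184 186 187 187 43.0:186 184 182 182 41.0:182 182 181 180 39.0:174 165 160 156 37.0:148 135 115 95 35.0:77 65 61 61 33.0:61 61 61 60 31.0:60 62 64 67 29.0:73 80 85 87 27.0:87 86 86 87 25.0:87 87 87 87 23.0:86 86 85 85 21.0:85 84 82 77 19.0:68 62 60 63 17.0:68 73 74 74 15.0:74 73 73 74 13.0:74 74 74 74 11.0:73 73 74 78 9.0:82 84 84 85 7.0:86 87 87 87 5.0:88 87 87 87 3.0:86 85 84 84 1.0:85 85 85 84 -1.0:85 85 85 85 -3.0:85 84 83 84
jaw (2.5, 0.981) plate (0.25, 0.982) edge (0.0, 0.996)
```

```bash
python3 drive.py '0 0 0 0 0 0;0 0 0 0 0 0;0 0 0 0 0 0;0 0 0 0 0 0;0 0 0 0 0 0;0 0 0 0 0 0' 24 25
python3 -c "
from track import *
a=rep('p8');r=load('p5');print('jaw',find(a,r,31,49,rng=(-5,12)),'plate',find(a,r,57,64,rng=(-3,6)),'edge',find(a,r,66,82,rng=(-3,6)))
f=cv2.imread('pics/p8.png');cv2.imwrite('pics/v8.png',cv2.resize(f[110:260,60:360],(800,400),interpolation=cv2.INTER_CUBIC))"
```

```text
time_s: 24.3
ee_pos: [480.6, -37.4, 105.1]
ee_rot: [-180.0, -0.1, -7.5]
force: [-1.9, 2.0, 7.2]
gripper_width: 25.2
gripper_force: 25.0
24.3 25.2406532204475 25.000655916519463 [-1.9  2.   7.2]
85.0:136 138 140 141 83.0:143 144 145 146 81.0:143 134 129 129 79.0:130 130 129 128 77.0:128 127 127 127 75.0:128 129 130 128 73.0:115 84 51 37 71.0:38 40 40 40 69.0:40 40 40 40 67.0:40 40 39 40 65.0:41 41 37 30 63.0:22 18 38 85 61.0:119 126 125 119 59.0:104 78 52 39 57.0:37 38 38 39 55.0:39 39 39 39 53.0:37 36 50 91 51.0:135 161 171 173 49.0:173 174 177 181 47.0:183 183 183 182 45.0:180 178 178 179 43.0:179 177 175 171 41.0:166 160 153 143 39.0:128 110 91 74 37.0:65 60 59 59 35.0:59 58 57 58 33.0:60 61 63 69 31.0:78 82 83 84 29.0:84 84 85 86 27.0:85 85 85 85 25.0:84 84 83 82 23.0:82 81 82 82 21.0:83 84 83 78 19.0:70 62 58 60 17.0:63 67 70 70 15.0:70 69 70 71 13.0:73 74 76 76 11.0:78 81 81 81 9.0:82 81 82 82 7.0:84 85 85 85 5.0:85 85 85 84 3.0:83 83 83 82 1.0:83 83 83 83 -1.0:83 83 83 83 -3.0:83 82 82 82
jaw (5.0, 0.968) plate (0.25, 0.995) edge (0.25, 0.998)
```

View pics/v8.png

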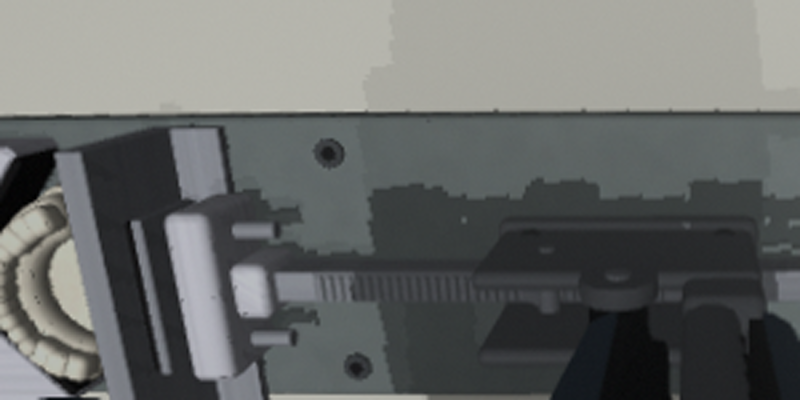

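The plate is flat against the straightedge's back, with its front edge at about (135, 220–370) in the crop. The jaw's guide pins stick out behind and the model is in the V jaw. Jaw to plate is about 12.6 mm, so the springs are about half pressed in, and the trigger is held at 25 N. I'll hand it in.

```bash
python3 drive.py '0 0 0 0 0 0;0 0 0 0 0 0' | tail -2; python3 -c "
from workcell import env
print(env.job_done())"
```

```text
gripper_width: 26.1
gripper_force: 25.0
the job is handed in; nothing more can be done
None
```

The job is handed in, with no verdict returned: the straightedge stands against the heel, the plate's springs measure about half pressed in (roughly 7 of 14 mm), and the trigger is still held squeezed at 25 N.

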